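# Hook the far pitcher into its bay

## Task

The white pitcher stands too far back on the counter: take the hook tool from the wooden board, hook it behind the pitcher's handle bar and draw the pitcher forward into its bay, keeping it standing and touching it with the tool only. Keep a steady pull of about 12 N against the end of the bay for a second so that it sits fully home against it, without banging or straining it (never more than 18 N), then unhook, leave it seated, and lay the tool back flat on its board. Leave the scale, bowl, paper roll and jar alone.

Things in the scene. Friction and masses are not known exactly. Their poses are not given: they have to be found in the camera images.
- pitcher: White closed cylinder, 90 mm diameter, 143 mm tall with its grey lid and knob, 0.65 to 1.05 kg, loose; it slides with about 2 to 5 N. Origin on its axis at its underside; x points from the handle bar to the axis, z up.
- pitcher_bar (a point): Middle of the pitcher's upright handle bar: dark round steel, 10 mm thick, 28 to 106 mm above the counter, its axis 84 mm from the pitcher's axis (x = -84 mm), joined to the body by level 10 mm bars at those two heights. Open gap between bar and body 34 mm. The point is on the bar's axis, 67 mm above the counter; axes as the pitcher's.
- tool_grip (a point): Centre of the hook tool's wooden handle, half-way up: a block 80 mm long (x), 22 wide (y), 30 tall (z), to be gripped from above across its width; 0.16 kg, lying on the board. x along the tool towards the hook, z up. At mid height an 8 mm steel rod runs on to x = 120 mm, y = 0, and there turns sideways to end at x = 114, y = +36 mm.
- tool_crook (a point): Inner corner of the tool's level hook, which opens to +y and slopes back 6 mm so that a pulled bar settles in the corner: where the axis of a 10 mm upright bar then lies, x = 109.4, y = 9, z = 0 mm from tool_grip, same axes.
- bay: Fixed bay of bright metal rails, 45 mm high, on a flush dark mat (no step). Origin on the counter, at the axis of the seated pitcher for the mid setting of the bay's end; x points out of the open mouth, away from the robot. Side rails 102 mm apart inside run to x = +48 mm, then flare 35 degrees outwards to x = +93. The pitcher enters handle first.
- bay_seat (a point): Same point and axes as the bay. At the robot's end two slanting plates, 41 mm apart for the handle, form a V that the pitcher seats against. The V was set by hand, up to 8 mm either way along x, and is not measured: find it by feel. The seated bar stands at x = -76 to -92 mm, y = 0, free all round. The V does not yield; it takes the pull less the sliding friction.
- board_top (a point): On top of the fixed wooden board (12 mm thick; from x = -75 to +145 mm and y = -52 to +68 mm of this point), where the middle of the tool's handle belongs. x along the board, the way the hook points; z up.
- scale: Bystander: round white kitchen scale, 140 mm diameter, 62 mm tall, fixed; origin at its underside.
- bowl: Bystander: steel bowl, 110 mm diameter, 45 mm tall, standing on the scale; origin at its underside.
- towel_roll: Bystander: white paper roll, 104 mm diameter, 220 mm tall, loose; origin at its underside.
- jar: Bystander: glass jar with grey lid, 64 mm diameter, 100 mm tall, loose; origin at its underside.
Not all that is in view belongs to the job. Leave any blue or orange look-alike of the part that bears tool_grip alone.

How it is judged:
On the way, in this order (a step that is already met when the one before it is completed fails the run):
1. the hook is behind the handle bar: its corner within 25 mm of the bar, level with it (horizontal distance between tool_crook and pitcher_bar below 0.025 m and z of tool_crook in the frame of pitcher between 0.03 and 0.104 m), for 0.1 s.
2. the pitcher is drawn against the V of the bay with 4 to 18 N for 0.4 s, by the tool, standing in the bay (contact force between pitcher and bay above 4 N and contact force between hook_tool and pitcher above 3 N and x of pitcher in the frame of bay between -0.012 and 0.012 m and y of pitcher in the frame of bay between -0.005 and 0.005 m), for 0.4 s.
At the end, for the whole second after the job is handed in: The pitcher stands upright and still in the bay, its axis within 5 mm of the bay's middle line and within 12 mm along it of the mid-setting seat; the tool lies flat on the board, the middle of its handle within 50 mm of its place, clear of the pitcher (x of pitcher in the frame of bay between -0.012 and 0.012 m and y of pitcher in the frame of bay between -0.005 and 0.005 m and angle between pitcher's own z axis and vertical below 0.05 rad and height (world z) of pitcher below 0.005 m and linear speed of pitcher below 0.02 m/s and horizontal distance between tool_grip and board_top below 0.05 m and z of tool_grip in the frame of board_top between 0.01 and 0.019 m and angle between tool_grip's own z axis and vertical below 0.1 rad and contact force between hook_tool and pitcher below 0.05 N); the robot touches nothing.
It fails at once if the pitcher is pressed or knocked against the bay with more than 18 N (contact force between pitcher and bay above 18 N).
It fails at once if the fingers or arm touch the pitcher (contact force between any of the fingers, the arm and pitcher above 0.5 N).
It fails at once if the pitcher is tipped by more than 0.2 rad (angle between pitcher's own z axis and vertical above 0.2 rad).
It fails at once if a bystander is moved by more than 20 mm (distance of any of bowl, towel_roll, jar from where it was at the start of the episode above 0.02 m).
It also fails if it takes over 64 s, if anything falls off the work surface, if the arm or the gripper's body presses on something with over 40 N, if the wrist force passes 120 N, or if a joint passes its speed limit or range.

## Robot

A 6-joint arm with a two-finger parallel gripper is mounted at the origin on the work surface. World frame = base frame: x ahead of the robot, y to its left, z up, the work surface at z = 0. Lengths are in m, angles in rad, forces in N, time in s.
With the tool pointing down it reaches from about 0.375 to 0.75 m from the base axis. Payload 9 kg.
Tool frame: the origin (TCP) lies midway between the tips of the shut fingers; the grasp point (between the pads) lies 19 mm behind it (r.grip_point_offset is the distance from the TCP to the grasp point, in m); x points along the fingers, y is the direction in which the jaws open and shut, and the axes are right-handed (so a half turn about x gives the same grasp; the last joint's range is limited). The gripper opens to 85 mm and grips with 20 to 120 N. Pads are 22 mm wide; open, the fingers measure 114 mm over their backs; the gripper's body (76 mm by 85 mm) begins 54 mm behind the grasp point. The pads swing forward as they close: fully open they stand 13 mm farther back than shut.
Start: joints at [0.955, 0.104, 0.097, 1.564, 0, 1.353], TCP at [0.232, 0.553, 0.231] pointing down, gripper open.
Joint ranges: [-2.99, 2.99], [-0.84, 1.86], [-1.1, 1.16], [-1.84, 2.11], [-1.51, 1.56], [-3.14, 3.14]. Speed limits (rad/s): [2.22, 2.22, 2.57, 3.14, 3.14, 3.14].

## Interface

Orientations are given as a rotation vector (axis times angle).
In Python, from workcell import r gives the robot as it stands. The module is installed in compiled form; this text tells all that it offers.
- The arm moves only by the tool drive_tool, never from a script. Its argument "rows" is a list of rows, each a list of 7 numbers: the shift along the tool's x, y, z in mm, then the turn, a rotation vector about the tool's x, y, z in rad, then the closure in counts, from 0 (fully open) to 255 (shut). In form: [[x, y, z, rx, ry, rz, jaw], ...]. A call has 1 to 10 rows; each row is the pose to reach, as a shift and turn from the pose commanded when the call began, along the tool's axes at that moment; what a row does not reach only later rows make up. A row lasts 1/12 s, in which the tool goes at most 41.7 mm and 7.16 degrees, less where a joint would pass 70% of its speed; a pose out of reach is approached as far as the arm can. A call with a gripper value outside its range is refused whole. The fingers move at their own pace and stop on an object; "squeeze" is the grip in N (left out, the last holds). Time passes only in rows, so rows that repeat a pose let the fingers close. It gives the time, the measured TCP pose, the force and the opening at its end, in the units of the state.
- r.get_obs(): the state, without advancing time (a new reading comes with each control period).
- r.read_camera(name): name is "scene" or "top" or "wrist"; returns a dict with "color" (400x640x3 uint8, red, green, blue), "depth" (400x640 float32, m along the optical axis (not along the pixel's ray), 0 where there is no reading), "K" (3x3 intrinsics, pixels), "T" (4x4, takes a point from camera to world coordinates); the wrist camera has in their place "tool_from_camera" (4x4, takes a point from camera to tool coordinates, whose origin is the TCP and whose axes are the tool frame's). Camera axes: x right, y up, looking along -z (the intrinsics and any distortion apply to the point x, -y, -z); pixel columns grow to the right and rows downward; lengths in m; the calibration is good to about 2 mm. A picture is of the moment at which its call begins: read the wrist's pose just before it.
- r.close_job(): hands the job in, once; it reports no verdict.
The state is a dict: "clock": time; "joint_pos": joint angles; "dq": joint speeds; "joint_efforts": joint torques, N m; "tool_pos": TCP position; "tool_rot": TCP orientation; "wrist_force": force on the tool from outside, world axes, zero at the start; "ft_torque": the same for the moment, N m; "gripper_width": finger opening in m.
Only numpy, scipy, OpenCV 4.12 (cv2) and the standard library are available. Lean on these libraries where they do the work, as an engineer would, in place of code of your own. Each camera call takes 0.05 s, during which the arm holds its last target.

## Working session

There is one attempt and no reset: what is moved stays moved. The work goes in short steps, Python scripts to look and compute and a tool call to move; the robot and the scene stay as the last step left them, time stands still between calls to the robot, and variables do not carry over. Pictures are saved under pics/ and viewed, and the job is handed in when it is done.

Besides the shell and the picture viewer there is one more tool, called after "Emit:" as name(argument=value, ...) on one line, values as JSON. drive_tool: Moves the arm, as the interface text tells. Its arguments: {"type":"object","properties":{"rows":{"type":"array"},"squeeze":{"type":"number"}},"required":["rows"]}

```bash
mkdir -p pics; cat > h.py <<'E'
import numpy as np, cv2
from workcell import r
from scipy.spatial.transform import Rotation as R
def snap(name,fn=None):
    o=r.get_obs(); c=r.read_camera(name)
    if name=='wrist':
        W=np.eye(4);W[:3,:3]=R.from_rotvec(o['tool_rot']).as_matrix();W[:3,3]=o['tool_pos'];c['T']=W@c['tool_from_camera']
    if fn: cv2.imwrite(fn,c['color'][:,:,::-1])
    return c
def plane(c,u,v,z):
    K=c['K'];d=np.array([(u-K[0,2])/K[0,0],-(v-K[1,2])/K[1,1],-1.])
    d=c['T'][:3,:3]@d;p=c['T'][:3,3];return p+d*(z-p[2])/d[2]
def cloud(c):
    K=c['K'];v,u=np.mgrid[:400,:640];z=c['depth']
    P=np.stack([(u-K[0,2])/K[0,0]*z,-(v-K[1,2])/K[1,1]*z,-z],-1)
    return P@c['T'][:3,:3].T+c['T'][:3,3]
E
python3 - <<'E'
from h import *
o=r.get_obs();print(o)
for n in('scene','top','wrist'):
    c=snap(n,f'pics/{n}0.png');np.savez(f'{n}0.npz',**c);print(n,c['K'].tolist(),c['T'].round(3).tolist(),[k for k in c])
E
```

```text
{'clock': 0.0, 'joint_pos': array([9.55284874e-01, 1.04688340e-01, 9.64734643e-02, 1.56387289e+00,
       4.91787736e-05, 1.35307766e+00]), 'dq': array([-0.00060391,  0.00012569, -0.00078816,  0.00038234, -0.00082729,
        0.00169812]), 'joint_efforts': array([ 1.75311947e-03, -5.56932306e+01,  5.03646362e+01,  1.71679538e-02,
       -3.60130953e-04, -1.20936750e-05]), 'tool_pos': array([0.2322316 , 0.5528925 , 0.23053104]), 'tool_rot': array([ 0.31116019,  1.54874657, -0.31299403]), 'wrist_force': array([ 0.3884314 ,  0.07799383, -0.942663  ]), 'ft_torque': array([-0.05827276, -0.01367055,  0.01296308]), 'gripper_width': 0.08504437461004574}
scene [[435.7355269162353, 0.0, 316.1688904095721], [0.0, 435.7355269162353, 201.19349859613916], [0.0, 0.0, 1.0]] [[0.333, -0.756, 0.563, 1.215], [0.943, 0.26, -0.208, -0.27], [0.011, 0.6, 0.8, 1.028], [0.0, 0.0, 0.0, 1.0]] ['color', 'depth', 'K', 'T']
top [[513.0025440989147, 0.0, 311.4562203410634], [0.0, 513.0025440989147, 195.50726725411138], [0.0, 0.0, 1.0]] [[-0.027, 0.985, -0.171, 0.301], [-1.0, -0.029, -0.012, -0.049], [-0.017, 0.171, 0.985, 1.373], [0.0, 0.0, 0.0, 1.0]] ['color', 'depth', 'K', 'T']
wrist [[306.55182212483345, 0.0, 315.1345685323074], [0.0, 306.55182212483345, 199.59792252070747], [0.0, 0.0, 1.0]] [[0.389, -0.88, -0.273, 0.162], [0.921, 0.371, 0.116, 0.583], [-0.001, -0.296, 0.955, 0.373], [0.0, 0.0, 0.0, 1.0]] ['color', 'depth', 'K', 'tool_from_camera', 'T']
```

View pics/scene0.png

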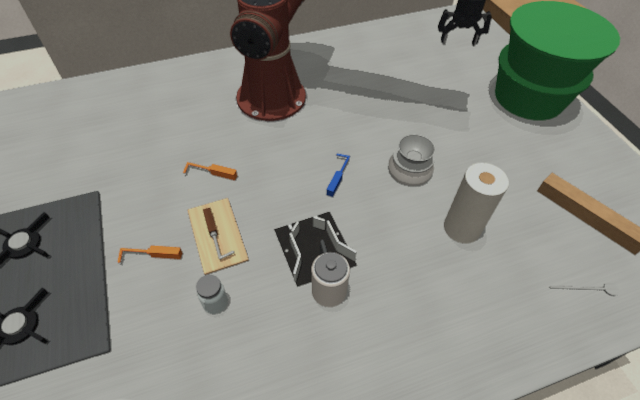

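View pics/top0.png

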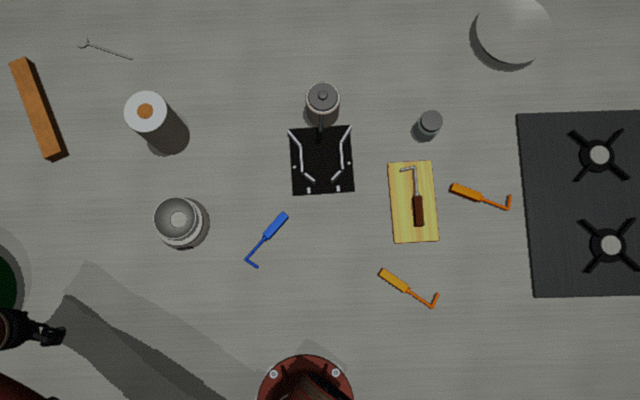

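View pics/wrist0.png

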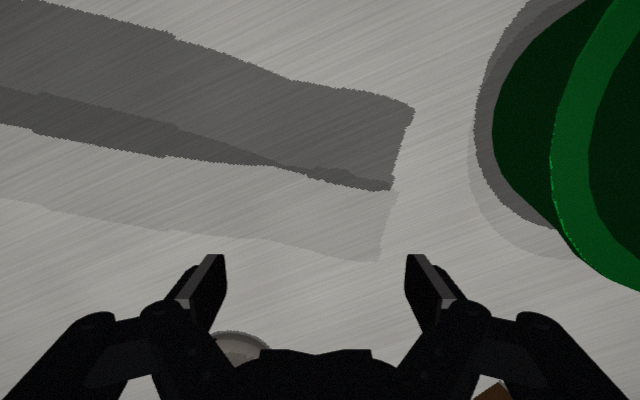

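Candidates for the tool in the top view are the brown handle on the board at (418,208), the blue look-alike at (267,238), and the orange ones at (395,280) and (466,190). I choose the brown one on the wooden board, and will check it in a close crop.

```bash
python3 - <<'E'
from h import *
c=dict(np.load('top0.npz'))
im=c['color'][75:255,275:455,::-1]
cv2.imwrite('pics/topcrop.png',cv2.resize(im,None,fx=3.3,fy=3.3,interpolation=cv2.INTER_CUBIC))
s=dict(np.load('scene0.npz'));cv2.imwrite('pics/scrop.png',cv2.resize(s['color'][180:320,170:380,::-1],None,fx=3.8,fy=3.8,interpolation=cv2.INTER_CUBIC))
P=cloud(c)
for n,u,v in [('grip',418,208),('board',400,225),('lid knob',323,96),('lid',315,101),('mat',322,160),('jar',430,118),('roll',146,112),('scale bowl',180,220),('counter',350,260)]:
    print(n,P[v,u].round(4))
E
```

```text
grip [ 0.4902 -0.3092  0.0445]
board [ 0.4502 -0.2646  0.015 ]
lid knob [ 0.7666 -0.0691  0.1458]
lid [ 0.7588 -0.0487  0.1331]
mat [ 0.6365 -0.0632  0.0035]
jar [ 0.7154 -0.3436  0.0999]
roll [0.7125 0.351  0.2201]
scale bowl [0.4734 0.3074 0.0681]
counter [ 0.3623 -0.1292  0.0015]
```

View pics/topcrop.png

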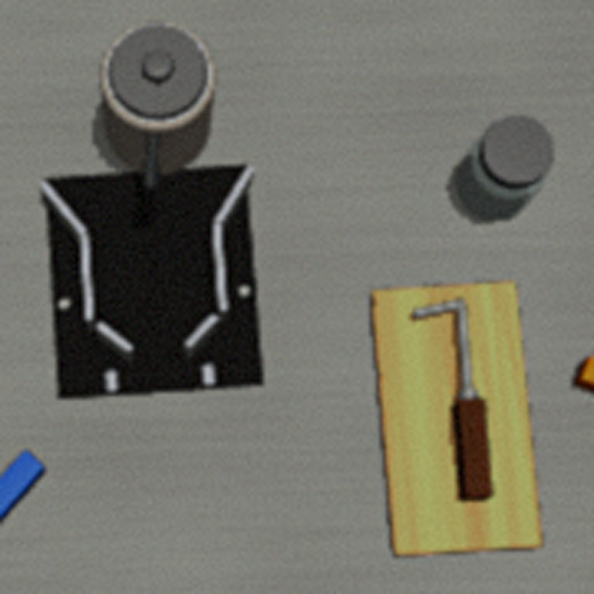

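View pics/scrop.png

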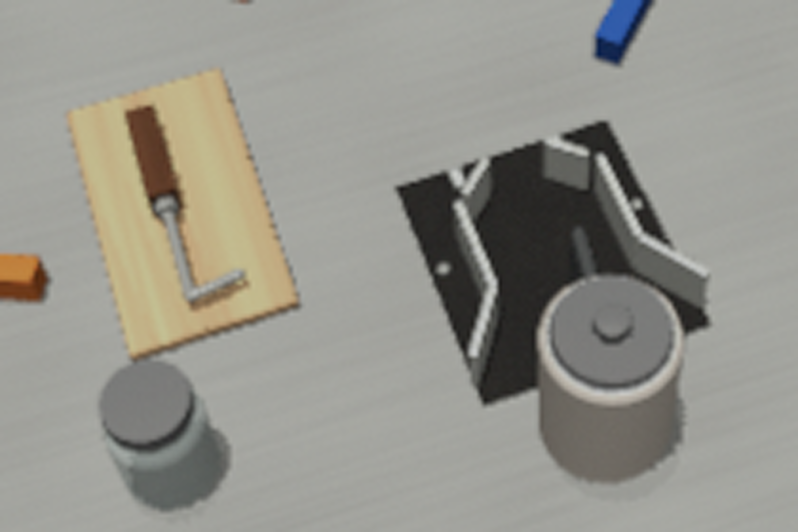

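The crop confirms the brown handle at (418,208), with a steel hook that opens left (+y) and lies on the wooden board. Next I'll measure roughly from the top and scene views, then refine with the wrist camera.

```bash
cat >> h.py <<'E'
def to(p,jy=None):
    """jy: world angle (deg) wanted for jaw axis y, tool down. prints shift mm & rotvec in tool axes"""
    o=r.get_obs();A=R.from_rotvec(o['tool_rot']).as_matrix()
    s=A.T@(np.array(p)-o['tool_pos'])*1000
    if jy is None: q=np.zeros(3)
    else:
        best=None
        for k in (0,np.pi):
            a=np.deg2rad(jy)+k;x=np.array([0,0,-1.]);y=np.array([np.cos(a),np.sin(a),0]);B=np.stack([x,y,np.cross(x,y)],1)
            w=R.from_matrix(A.T@B).as_rotvec()
            if best is None or np.linalg.norm(w)<np.linalg.norm(best):best=w
        q=best
    print('shift',s.round(1),'rot',q.round(4),'q6',o['joint_pos'][5].round(2));return s,q
E
python3 - <<'E'
from h import *
print(R.from_rotvec(r.get_obs()['tool_rot']).as_matrix().round(3))
c=dict(np.load('top0.npz'));s=dict(np.load('scene0.npz'))
for nm,c in(('top',c),('scene',s)):
    hsv=cv2.cvtColor(c['color'],cv2.COLOR_RGB2HSV)
    w=(200,430,140,260) if nm=='top' else None
    P=cloud(c)
    # handle: brown dark
    m=((hsv[...,0]<14)&(hsv[...,1]>120)&(hsv[...,2]<150)&(P[...,0]>.35)&(P[...,0]<.65)&(P[...,1]<-.2)&(P[...,1]>-.4)).astype(np.uint8)
    n,l,st,ce=cv2.connectedComponentsWithStats(m);i=1+np.argmax(st[1:,4]);v,u=np.nonzero(l==i)
    print(nm,'handle px',ce[i],st[i]);Q=P[l==i];print(np.median(Q,0),np.percentile(Q[:,2],[5,50,95]))
    pts=np.array([plane(c,a,b,.042)[:2] for a,b in zip(u,v)],np.float32);print(cv2.minAreaRect(pts))
    m=((hsv[...,0]>=14)&(hsv[...,0]<32)&(hsv[...,1]>60)&(P[...,0]>.35)&(P[...,0]<.7)&(P[...,1]<-.2)&(P[...,1]>-.4)).astype(np.uint8)
    n,l,st,ce=cv2.connectedComponentsWithStats(m);i=1+np.argmax(st[1:,4]);v,u=np.nonzero(l==i);Q=P[l==i];print('board',np.median(Q,0))
    pts=np.array([plane(c,a,b,.012)[:2] for a,b in zip(u,v)],np.float32);rr=cv2.minAreaRect(pts);print(rr,cv2.boxPoints(rr).round(4).tolist())
    # lid
    m=(P[...,2]>.12)&(P[...,2]<.138)&(abs(P[...,0]-.76)<.08)&(abs(P[...,1]+.05)<.08);Q=P[m][:,:2].astype(np.float32);print('lid',cv2.minEnclosingCircle(Q),Q.mean(0))
E
```

```text
[[-0.001  0.387  0.922]
 [-0.001  0.922 -0.387]
 [-1.    -0.001 -0.   ]]
top handle px [417.48616601 210.60474308] [412 196  12  30 253]
[ 0.4830042  -0.30797974  0.04098906] [0.02562794 0.04098906 0.04606295]
((0.4842018783092499, -0.307208389043808), (0.0773857906460762, 0.024152614176273346), 1.5204335451126099)
board [ 0.51396966 -0.2963418   0.01167706]
((0.5143139958381653, -0.3015937805175781), (0.22115345299243927, 0.12182370573282242), 1.9540917873382568) [[0.4016999900341034, -0.24449999630451202], [0.4059000015258789, -0.3662000000476837], [0.6269000172615051, -0.3587000072002411], [0.6226999759674072, -0.23690000176429749]]
lid ((0.7714916467666626, -0.068200021982193), 0.04512373358011246) [ 0.7691609  -0.06783936]
scene handle px [209.42011834 219.83431953] [203 208  14  24 169]
[ 0.48617786 -0.30994798  0.04296668] [0.03958432 0.04296668 0.04530775]
((0.48603978753089905, -0.30994728207588196), (0.08302205801010132, 0.01984979398548603), 0.8206712007522583)
board [ 0.52770775 -0.29738852  0.01276077]
((0.5152735710144043, -0.3017529845237732), (0.22261352837085724, 0.11899516731500626), 2.0590670108795166) [[0.4018999934196472, -0.24629999697208405], [0.40619999170303345, -0.365200012922287], [0.628600001335144, -0.3571999967098236], [0.6244000196456909, -0.23829999566078186]]
lid ((0.7731785774230957, -0.06693228334188461), 0.04471304267644882) [ 0.7785588  -0.06971007]
```

```bash
python3 - <<'E'
from h import *
to([.52,-.07,.27],91)
E
```

```text
shift [ -39.  -462.9  506.6] rot [-4.153e-01 -4.000e-04  9.000e-04] q6 1.35
```

Emit:
drive_tool(rows=[[-20,-231,253,-0.2,0,0,0],[-39,-463,507,-0.415,0,0,0],[-39,-463,507,-0.415,0,0,0],[-39,-463,507,-0.415,0,0,0],[-39,-463,507,-0.415,0,0,0],[-39,-463,507,-0.415,0,0,0],[-39,-463,507,-0.415,0,0,0],[-39,-463,507,-0.415,0,0,0],[-39,-463,507,-0.415,0,0,0],[-39,-463,507,-0.415,0,0,0]])

```text
clock: 0.98
tool_pos: [0.4044, 0.1801, 0.2548]
tool_rot: [-0.014, 1.57, 0.014]
wrist_force: [0.8, 0.2, 0.2]
gripper_width: 0.0855
```

```bash
python3 - <<'E'
from h import *
to([.52,-.07,.27],91)
E
```

```text
shift [ -15.2 -252.   111.2] rot [-0.      0.0004 -0.0001] q6 0.1
```

Emit:
drive_tool(rows=[[-15,-252,111,0,0,0,0],[-15,-252,111,0,0,0,0],[-15,-252,111,0,0,0,0],[-15,-252,111,0,0,0,0],[-15,-252,111,0,0,0,0],[-15,-252,111,0,0,0,0],[-15,-252,111,0,0,0,0],[-15,-252,111,0,0,0,0],[-15,-252,111,0,0,0,0]])

```text
clock: 1.73
tool_pos: [0.5195, -0.0693, 0.269]
tool_rot: [-0.011, 1.572, 0.012]
wrist_force: [-0.4, -0.1, 0.2]
gripper_width: 0.0855
```

```bash
python3 - <<'E'
from h import *
c=snap('wrist','pics/w1.png');np.savez('w1.npz',**c);print(r.get_obs()['tool_pos'],r.get_obs()['dq'].round(3))
E
```

```text
[ 0.51922338 -0.06817324  0.26922655] [ 0.03  -0.024 -0.013  0.002  0.     0.001]
```

View pics/w1.png

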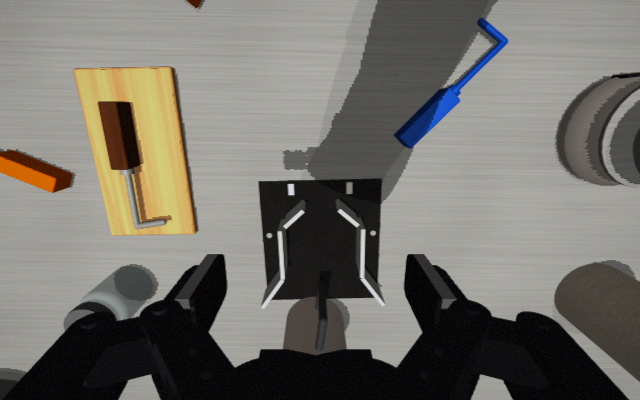

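```bash
python3 - <<'E'
from h import *
c=dict(np.load('w1.npz'))
cv2.imwrite('pics/w1c.png',cv2.resize(c['color'][170:355,245:400,::-1],None,fx=3.2,fy=3.2,interpolation=cv2.INTER_CUBIC))
cv2.imwrite('pics/w1t.png',cv2.resize(c['color'][60:245,65:205,::-1],None,fx=3.2,fy=3.2,interpolation=cv2.INTER_CUBIC))
E
```

```text
(no output)
```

View pics/w1c.png

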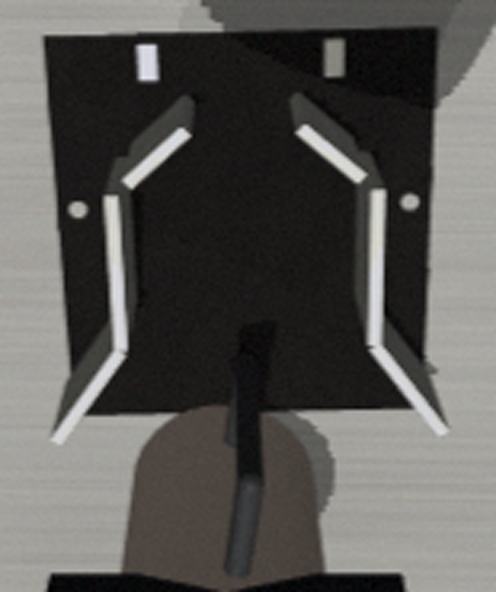

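View pics/w1t.png

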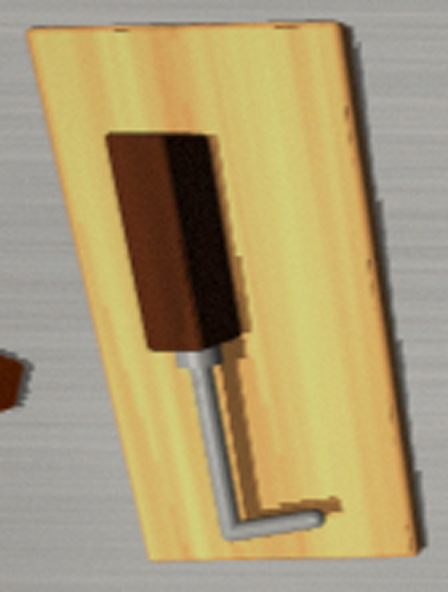

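```bash
python3 - <<'E'
from h import *
c=dict(np.load('w1.npz'));P=cloud(c)
f=lambda x,y,z:plane(c,x/3.2+245-.34,y/3.2+170-.34,z)[:2].round(4)
g=lambda x,y,z:plane(c,x/3.2+65-.34,y/3.2+60-.34,z)[:2].round(4)
L=[f(118,195,.045),f(127,347,.045)];Rr=[f(370,190,.045),f(369,346,.045)]
print('L',L,'R',Rr)
print('ang',[np.degrees(np.arctan2(*(a[1]-a[0])[::-1])) for a in(L,Rr)])
print('mid',(L[0]+Rr[0])/2,(L[1]+Rr[1])/2,'w',np.linalg.norm(L[0]-Rr[0]))
print('flare ends',f(55,440,.045),f(446,432,.045), 'mid',(f(55,440,.045)+f(446,432,.045))/2)
print('V L',f(130,188,.045),f(190,135,.045),'R',f(361,183,.045),f(297,134,.045))
print('bar top',f(249,476,.108), 'bar bot', f(256,350,.028))
print('upper bar at body',f(237,570,.111),'depth pts',[P[int(y/3.2+170),int(x/3.2+245)].round(4) for x,y in((250,500),(245,540),(248,450),(113,260),(375,260))])
print('screws',f(78,210,0),f(410,202,0),'mat',f(45,38,0),f(437,28,0))
print('hookcorner out',g(232,533,.027),'tip',g(322,519,.027))
print('handle top corners',g(107,135,.042),g(163,135,.042),g(203,352,.042),g(148,350,.042))
print('board corners',g(28,30,.012),g(340,24,.012),g(416,555,.012),g(150,560,.012))
print('depth handle',P[int(240/3.2+60),int(150/3.2+65)])
E
```

```text
L [array([ 0.5989, -0.1114]), array([ 0.6687, -0.1089])] R [array([ 0.5954, -0.0097]), array([ 0.6669, -0.0061])]
ang [np.float64(2.0512642586571306), np.float64(2.882388407330319)]
mid [ 0.59715 -0.06055] [ 0.6678 -0.0575] w 0.10176020833312006
flare ends [ 0.7155 -0.1412] [0.7092 0.03  ] mid [ 0.71235 -0.0556 ]
V L [ 0.5958 -0.1065] [ 0.5728 -0.0824] R [ 0.5924 -0.0135] [ 0.5719 -0.04  ]
bar top [ 0.6833 -0.0582] bar bot [ 0.6799 -0.0533]
upper bar at body [ 0.7232 -0.062 ] depth pts [array([ 0.6914, -0.0575,  0.1112]), array([ 0.7092, -0.0595,  0.1106]), array([ 0.6838, -0.0584,  0.0918]), array([ 0.6278, -0.1139,  0.0455]), array([ 0.6258, -0.006 ,  0.0466])]
screws [ 0.6257 -0.1348] [0.6197 0.0162] mat [ 0.5452 -0.1465] [0.5386 0.0223]
hookcorner out [ 0.6027 -0.308 ] tip [ 0.5959 -0.2693]
handle top corners [ 0.4431 -0.3193] [ 0.4428 -0.2992] [ 0.5219 -0.2981] [ 0.5214 -0.319 ]
board corners [ 0.4057 -0.3619] [ 0.402  -0.2442] [ 0.6183 -0.2378] [ 0.6223 -0.3556]
depth handle [ 0.48035338 -0.31104739  0.04249727]
```

```bash
python3 - <<'E'
from h import *
to([.484,-.309,.11],90.7);to([.484,-.309,.0165],90.7)
E
```

```text
shift [ 159.1 -240.3  -39. ] rot [ 0.0041 -0.0009 -0.0007] q6 -0.4
shift [ 252.6 -240.4  -38.9] rot [ 0.0041 -0.0009 -0.0007] q6 -0.4
```

Emit:
drive_tool(rows=[[159,-240,-39,0.004,0,0,0],[159,-240,-39,0.004,0,0,0],[159,-240,-39,0.004,0,0,0],[159,-240,-39,0.004,0,0,0],[159,-240,-39,0.004,0,0,0],[159,-240,-39,0.004,0,0,0],[159,-240,-39,0.004,0,0,0],[159,-240,-39,0.004,0,0,0],[159,-240,-39,0.004,0,0,0]])

```text
clock: 2.53
tool_pos: [0.4836, -0.308, 0.1091]
tool_rot: [-0.008, 1.573, 0.011]
wrist_force: [0.4, 0.6, -0.2]
gripper_width: 0.0857
```

```bash
python3 - <<'E'
from h import *
c=snap('wrist','pics/w2.png');np.savez('w2.npz',**c);print(r.get_obs()['tool_pos'],r.get_obs()['tool_rot'])
E
```

```text
[ 0.48447114 -0.30753226  0.11042203] [-0.00959097  1.5713008   0.011539  ]
```

View pics/w2.png

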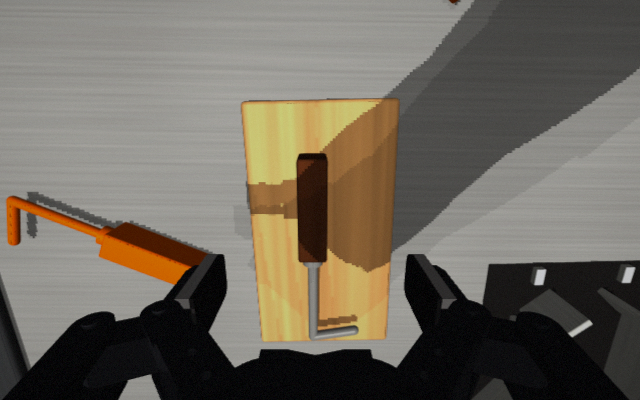

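```bash
python3 - <<'E'
from h import *
a=dict(np.load('w1.npz'));b=dict(np.load('w2.npz'))
def tri(p,q):
    L=[];Rh=[]
    A=np.zeros((3,3));y=np.zeros(3)
    for c,(u,v) in((a,p),(b,q)):
        p0=c['T'][:3,3];d=plane(c,u,v,0)-p0;d/=np.linalg.norm(d);M=np.eye(3)-np.outer(d,d);A+=M;y+=M@p0
    return np.linalg.solve(A,y).round(4)
w=lambda x,y:(x/3.2+65-.34,y/3.2+60-.34)
for n,p,q in (('back-L',w(107,135),(298,159)),('back-R',w(163,135),(327,159)),('front-R',w(203,352),(325,262)),('front-L',w(148,350),(300,263)),('tip',w(322,519),(357,331)),('bd',w(28,30),(243,101)),('bd2',w(340,24),(399,99)),('bd3',w(416,555),(386,339))):
    print(n,tri(p,q))
P=cloud(b);print(P[210,312],P[200,350],P[310,350])
for n,q in(('bl',(298,159)),('br',(327,159)),('fr',(325,262)),('fl',(300,263))):print(n,plane(b,*q,.042).round(4))
for n,q in(('el',(313,335)),('tip',(357,331))):print(n,plane(b,*q,.027).round(4))
to([.484,-.309,.0165],90.7)
E
```

```text
back-L [ 0.4431 -0.32    0.041 ]
back-R [ 0.4428 -0.2999  0.0409]
front-R [ 0.5227 -0.2996  0.0399]
front-L [ 0.5217 -0.3186  0.0432]
tip [ 0.5962 -0.2693  0.028 ]
bd [ 0.4053 -0.3625  0.0111]
bd2 [ 0.402  -0.2454  0.0093]
bd3 [ 0.6191 -0.2384  0.0117]
[ 0.47981013 -0.31003886  0.0423008 ] [ 0.48119352 -0.27916161  0.01241758] [ 0.58720464 -0.27444414  0.01225593]
bl [ 0.4429 -0.32    0.042 ]
br [ 0.4427 -0.3     0.042 ]
fr [ 0.5219 -0.2998  0.042 ]
fl [ 0.5229 -0.3189  0.042 ]
el [ 0.6026 -0.3083  0.027 ]
tip [ 0.5979 -0.2694  0.027 ]
shift [93.9 -1.6 -0.4] rot [ 0.0012 -0.0005 -0.0012] q6 -0.81
```

Emit:
drive_tool(rows=[[40,-2,-1,0.002,0,0,0],[75,-2,-2,0.002,0,0,0],[93,-2,-2,0.002,0,0,0],[94,-2,-2,0.002,0,0,0],[94,-2,-2,0.002,0,0,120],[94,-2,-2,0.002,0,0,255],[94,-2,-2,0.002,0,0,255],[94,-2,-2,0.002,0,0,255],[94,-2,-2,0.002,0,0,255],[94,-2,-2,0.002,0,0,255]], squeeze=80)

```text
clock: 3.42
tool_pos: [0.4835, -0.3116, 0.0182]
tool_rot: [-0.01, 1.569, 0.007]
wrist_force: [-0.1, -0.0, 10.4]
gripper_width: 0.0207
```

Emit:
drive_tool(rows=[[0,0,0,0,0,0,255],[-15,0,0,0,0,0,255],[-50,0,0,0,0,0,255],[-90,0,0,0,0,0,255],[-110,0,0,0,0,0,255],[-110,0,0,0,0,0,255],[-110,0,0,0,0,0,255]])

```text
clock: 4.0
tool_pos: [0.4833, -0.3115, 0.128]
tool_rot: [-0.01, 1.569, 0.007]
wrist_force: [-0.4, 0.2, -3.0]
gripper_width: 0.0207
```

```bash
python3 - <<'E'
from h import *
o=r.get_obs();print(o)
c=snap('wrist','pics/w3.png');np.savez('w3.npz',**c)
E
```

```text
{'clock': 4.0, 'joint_pos': array([-7.99960911e-01,  3.05077703e-02, -1.66749884e-01,  1.37091089e+00,
        8.38364656e-05, -8.11011854e-01]), 'dq': array([-0.00283506,  0.02921845, -0.05152178, -0.01433104, -0.00123325,
       -0.00070304]), 'joint_efforts': array([ 9.79249226e-02, -5.55697381e+01,  5.41086352e+01,  2.17810180e-01,
        3.60917661e-02,  6.75973151e-04]), 'tool_pos': array([ 0.48327108, -0.3115086 ,  0.12797677]), 'tool_rot': array([-0.01011964,  1.56889753,  0.00723483]), 'wrist_force': array([-0.37205905,  0.15868427, -3.02207955]), 'ft_torque': array([-0.01297554,  0.05622684, -0.00950118]), 'gripper_width': 0.02066920793031459}
```

View pics/w3.png

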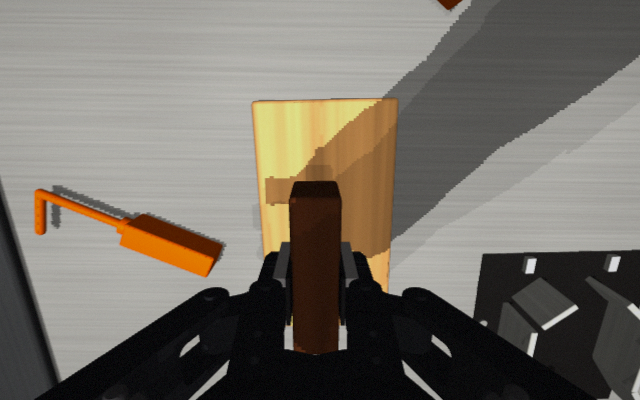

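Held: the handle is between the pads at (315,270) and the board is empty below it. I'll now measure the tool's pose in the grip from the top, scene and wrist views.

```bash
python3 - <<'E'
from h import *
c=dict(np.load('w3.npz'));P=cloud(c)
print('tcp',r.get_obs()['tool_pos'])
for u,v in((315,210),(315,240),(315,270),(315,300),(315,330)):print(P[v,u].round(4))
for k in('top','scene'):
    d=snap(k);np.savez(k+'3.npz',**d)
    p=np.linalg.inv(d['T'])@np.array([.60,-.30,.13,1]);u=d['K'][0,0]*p[0]/-p[2]+d['K'][0,2];v=-d['K'][1,1]*p[1]/-p[2]+d['K'][1,2];print(k,u,v)
    u,v=int(u),int(v);cv2.imwrite(f'pics/{k}3c.png',cv2.resize(d['color'][max(0,v-45):v+45,u-60:u+60,::-1],None,fx=6,fy=6,interpolation=cv2.INTER_CUBIC))
E
```

```text
tcp [ 0.48251443 -0.31075116  0.12618622]
[ 0.4482 -0.3118  0.1512]
[ 0.4612 -0.3116  0.1523]
[ 0.4758 -0.3115  0.1518]
[ 0.4913 -0.3114  0.1515]
[ 0.5075 -0.3112  0.1517]
top 418.0118402950717 159.2746054612635
scene 216.00600767493486 234.92720350072068
```

View pics/top3c.png

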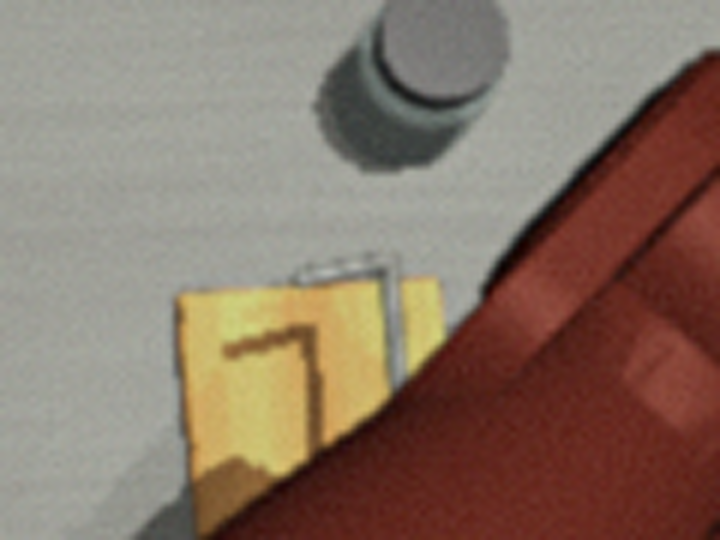

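View pics/scene3c.png

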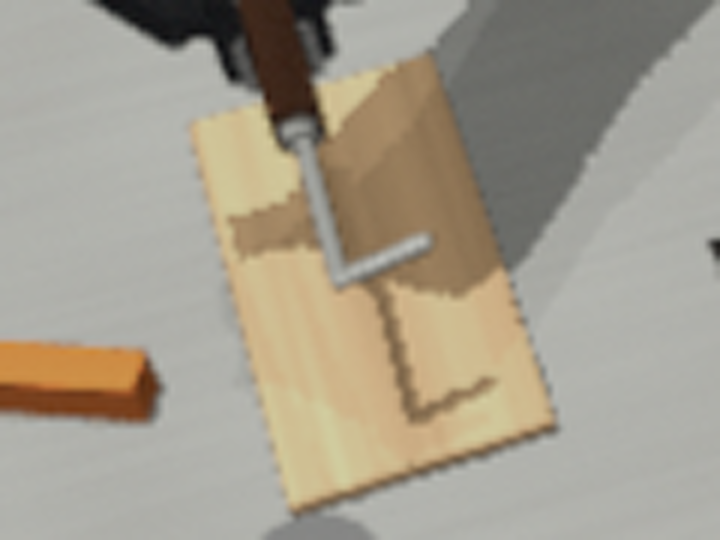

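```bash
cat >> h.py <<'E'
B0=np.array([.6837,-.0570])
def G(bx,by,z,t=2.3,B=B0):
    a=np.deg2rad(t);Rt=np.array([[np.cos(a),-np.sin(a)],[np.sin(a),np.cos(a)]])
    g=B-Rt@np.array([bx,by])/1000
    return [g[0],g[1],z-.0095]
E
python3 - <<'E'
from h import *
d=dict(np.load('top3.npz'));o=r.get_obs()
print(o['tool_pos'], plane(d,358+392/6,114+262/6,.1375)-o['tool_pos'], plane(d,358+300/6,114+276/6,.1375)-o['tool_pos'])
d=dict(np.load('scene3.npz'))
e=(216-60+340/6,234-45+283/6);tp=(216-60+432/6,234-45+240/6)
print(plane(d,*e,.1375)-o['tool_pos'],plane(d,*tp,.1375)-o['tool_pos'])
print(np.degrees(np.arctan2(*(R.from_rotvec(o['tool_rot']).as_matrix()[:2,1][::-1]))))
for a in (G(97.4,60,.130),G(97.4,60,.072),G(97.4,13,.072)): print(a);to(a,92.3)
E
```

```text
[ 0.48185999 -0.31005396  0.12475053] [ 0.12000342 -0.00176225  0.01274947] [0.11525487 0.03628459 0.01274947]
[0.12414099 0.00203095 0.01274947] [0.11594573 0.0412631  0.01274947]
90.63485334745269
[np.float64(0.5887863734678065), np.float64(-0.12086050029953807), 0.12050000000000001]
shift [  4.4 188.  109. ] rot [-0.0291 -0.0018 -0.0021] q6 -0.81
[np.float64(0.5887863734678065), np.float64(-0.12086050029953807), 0.06249999999999999]
shift [ 62.4 187.9 109.1] rot [-0.0291 -0.0018 -0.0021] q6 -0.81
[np.float64(0.5869001792187762), np.float64(-0.07389836372915912), 0.06249999999999999]
shift [ 62.5 234.8 107.8] rot [-0.0291 -0.0018 -0.0021] q6 -0.81
```

Emit:
drive_tool(rows=[[4,36,21,-0.029,0,0,255],[4,72,42,-0.029,0,0,255],[4,108,63,-0.029,0,0,255],[4,144,84,-0.029,0,0,255],[4,170,99,-0.029,0,0,255],[4,183,107,-0.029,0,0,255],[4,188,109,-0.029,0,0,255],[4,188,109,-0.029,0,0,255],[4,188,109,-0.029,0,0,255]])

```text
clock: 4.9
tool_pos: [0.5887, -0.1218, 0.1215]
tool_rot: [-0.031, 1.572, 0.032]
wrist_force: [1.0, -0.4, -0.7]
gripper_width: 0.0206
```

```bash
python3 - <<'E'
from h import *
print(r.get_obs()['tool_pos'])
d=snap('scene');np.savez('scene4.npz',**d)
cv2.imwrite('pics/s4.png',cv2.resize(d['color'][190:320,230:400,::-1],None,fx=4.6,fy=4.6,interpolation=cv2.INTER_CUBIC))
d=snap('top');cv2.imwrite('pics/t4.png',cv2.resize(d['color'][70:200,260:400,::-1],None,fx=4.3,fy=4.3,interpolation=cv2.INTER_CUBIC));np.savez('top4.npz',**d)
to(G(97.4,60,.072),92.3);to(G(97.4,13,.072),92.3)
E
```

```text
[ 0.58872474 -0.12176863  0.12150901]
shift [59.6  1.7  0.1] rot [-0.0013 -0.0009 -0.0002] q6 -0.46
shift [59.6 48.7  0. ] rot [-0.0013 -0.0009 -0.0002] q6 -0.46
```

View pics/s4.png

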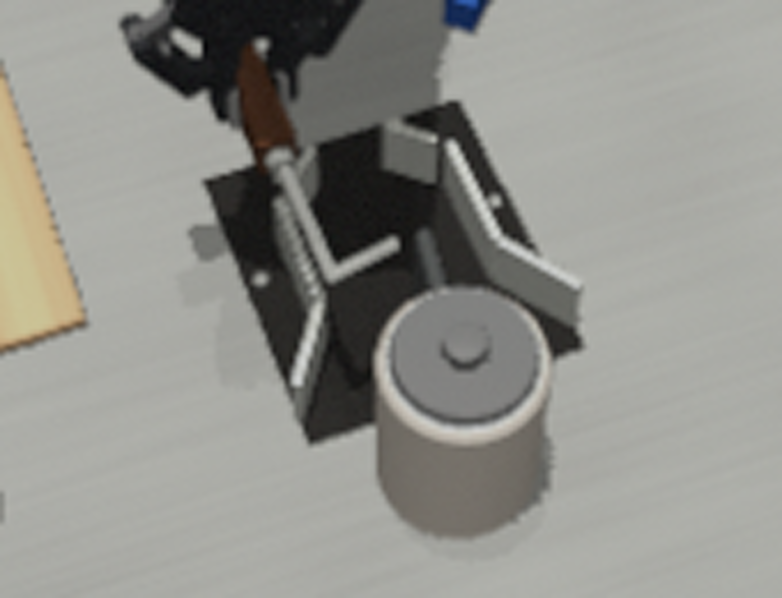

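View pics/t4.png

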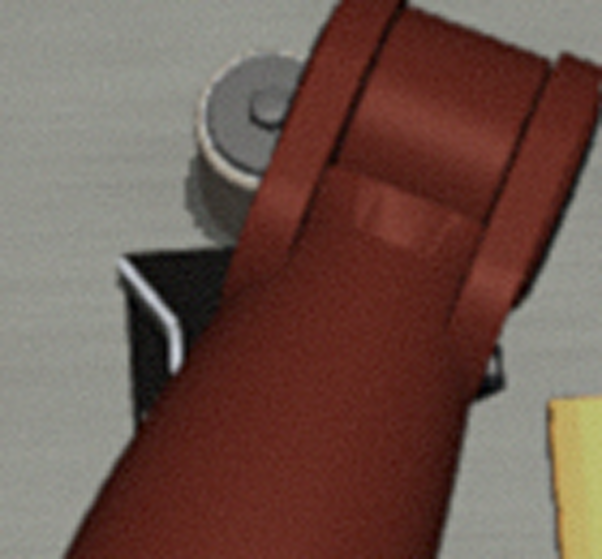

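Emit:
drive_tool(rows=[[30,1,0,0,0,0,255],[55,2,0,0,0,0,255],[59.5,2,0,0,0,0,255],[59.5,2,0,0,0,0,255],[59.5,2,0,0,0,0,255]])

```text
clock: 5.42
tool_pos: [0.5894, -0.1203, 0.064]
tool_rot: [-0.031, 1.57, 0.031]
wrist_force: [-0.6, -0.4, -1.4]
gripper_width: 0.0204
```

```bash
python3 - <<'E'
from h import *
print(r.get_obs()['tool_pos'])
d=snap('scene');np.savez('scene5.npz',**d)
cv2.imwrite('pics/s5.png',cv2.resize(d['color'][190:320,230:400,::-1],None,fx=4.6,fy=4.6,interpolation=cv2.INTER_CUBIC))
to(G(97.4,13,.072),92.3)
for g in ((.6837,-.057,.072),(.6837,-.057,.106)):
    p=np.linalg.inv(d['T'])@np.array([*g,1]);u=d['K'][0,0]*p[0]/-p[2]+d['K'][0,2];v=-d['K'][1,1]*p[1]/-p[2]+d['K'][1,2];print((u-230)*4.6,(v-190)*4.6)
E
```

```text
[ 0.58944139 -0.1203207   0.06403234]
shift [ 2.3 46.6 -1.4] rot [-0.0007  0.0018  0.0008] q6 -0.46
420.1198712252667 262.7939792182803
421.39713257403093 230.2544812994314
```

View pics/s5.png

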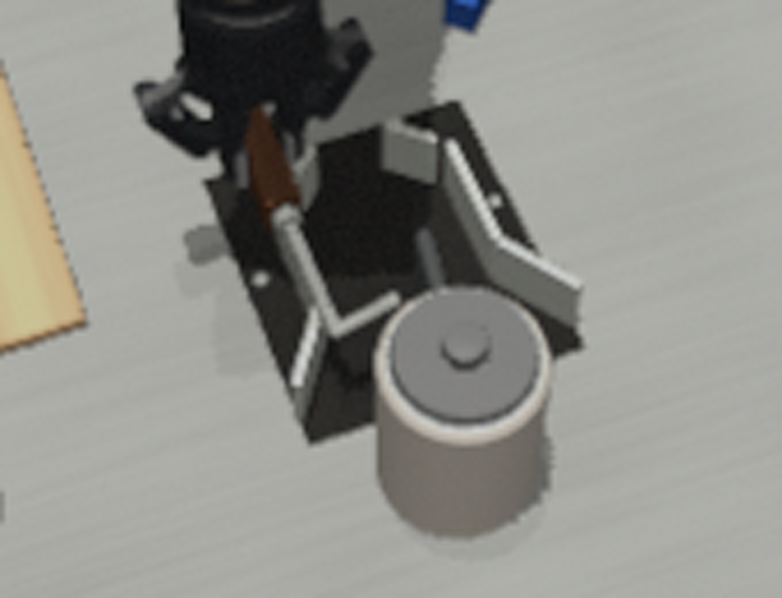

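The bar top is at (422,232) in the crop, which agrees with my estimate. The hook is level and beside the bar, so I slide it sideways into the gap.

Emit:
drive_tool(rows=[[1,12,0,0,0,0,255],[2,24,-1,0,0,0,255],[2,34,-1,0,0,0,255],[2,42,-1,0,0,0,255],[2,46,-1,0,0,0,255],[2,46,-1,0,0,0,255],[2,46,-1,0,0,0,255],[2,46,-1,0,0,0,255]])

```text
clock: 6.13
tool_pos: [0.5867, -0.0738, 0.0612]
tool_rot: [-0.032, 1.57, 0.031]
wrist_force: [-0.2, -1.0, -1.0]
gripper_width: 0.0205
```

```bash
python3 - <<'E'
from h import *
o=r.get_obs();print(o['tool_pos'],o['wrist_force'],o['clock'])
d=snap('scene');np.savez('scene6.npz',**d)
cv2.imwrite('pics/s6.png',cv2.resize(d['color'][190:320,230:400,::-1],None,fx=4.6,fy=4.6,interpolation=cv2.INTER_CUBIC))
E
```

```text
[ 0.58668288 -0.07382022  0.06118391] [-0.16479001 -0.97779694 -1.04030668] 6.1333
```

View pics/s6.png

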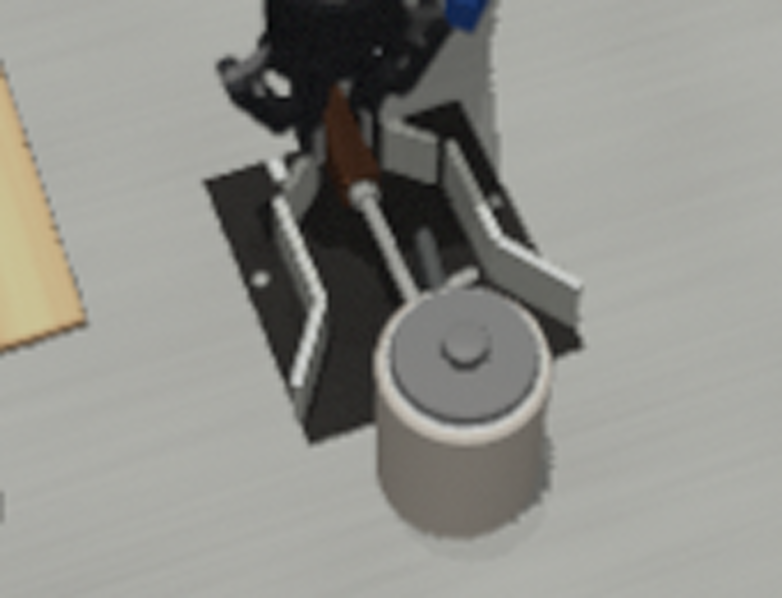

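The hook arm is behind the bar, with its tip past it at (475,275) in the crop. I start drawing gently.

Emit:
drive_tool(rows=[[0,0,-3,0,0,0,255],[0,0,-6,0,0,0,255],[0,0,-9,0,0,0,255],[0,0,-11,0,0,0,255],[0,0,-13,0,0,0,255],[0,0,-15,0,0,0,255]])

```text
clock: 6.68
tool_pos: [0.5717, -0.0744, 0.0614]
tool_rot: [-0.032, 1.57, 0.031]
wrist_force: [3.1, -0.2, -1.2]
gripper_width: 0.0204
```

Emit:
drive_tool(rows=[[0,0,-2,0,0,0,255],[0,0,-4,0,0,0,255],[0,0.5,-6,0,0,0,255],[0,1,-8,0,0,0,255]])

```text
clock: 7.02
tool_pos: [0.5635, -0.0736, 0.0612]
tool_rot: [-0.032, 1.57, 0.031]
wrist_force: [2.9, -0.0, -1.8]
gripper_width: 0.0204
```

Emit:
drive_tool(rows=[[0,0.5,-3,0,0,0,255],[0,1,-7,0,0,0,255],[0,1.5,-11,0,0,0,255],[0,2,-15,0,0,0,255],[0,2.5,-19,0,0,0,255],[0,3,-23,0,0,0,255],[0,3,-27,0,0,0,255],[0,3,-31,0,0,0,255],[0,3,-34,0,0,0,255],[0,3,-36,0,0,0,255]])

```text
clock: 7.85
tool_pos: [0.5271, -0.072, 0.0611]
tool_rot: [-0.031, 1.571, 0.032]
wrist_force: [3.9, -0.5, -1.6]
gripper_width: 0.0206
```

```bash
python3 - <<'E'
from h import *
o=r.get_obs();print(o['tool_pos'],o['wrist_force'],o['clock'])
d=snap('scene');np.savez('scene7.npz',**d)
cv2.imwrite('pics/s7.png',cv2.resize(d['color'][170:300,230:400,::-1],None,fx=4.6,fy=4.6,interpolation=cv2.INTER_CUBIC))
P=cloud(d);m=(P[...,2]>.12)&(P[...,2]<.138)&(abs(P[...,0]-.72)<.08)&(abs(P[...,1]+.05)<.08)
# lid outline by 133mm-plane: fit on knob
m=(P[...,2]>.137)&(P[...,2]<.15)&(abs(P[...,0]-.72)<.08)&(abs(P[...,1]+.06)<.06);print('knob',P[m].mean(0),m.sum())
E
```

```text
[ 0.52709549 -0.07201637  0.06113753] [ 3.93739129 -0.4993579  -1.56569666] 7.85
knob [ 0.7216685  -0.06139388  0.14281922] 77
```

View pics/s7.png

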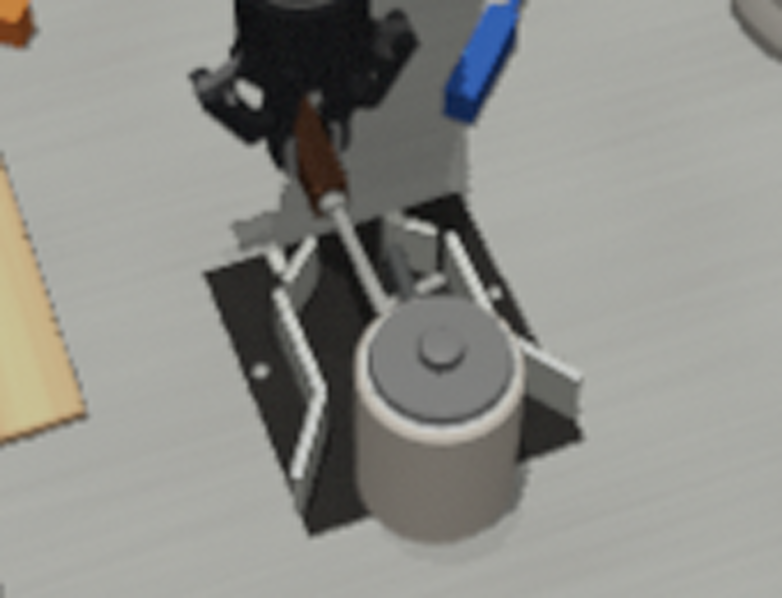

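Emit:
drive_tool(rows=[[0,0,-3,0,0,0,255],[0,0,-7,0,0,0,255],[0,0,-11,0,0,0,255],[0,0,-15,0,0,0,255],[0,0,-19,0,0,0,255],[0,0,-23,0,0,0,255],[0,0,-27,0,0,0,255],[0,0,-31,0,0,0,255],[0,0,-35,0,0,0,255],[0,0,-38,0,0,0,255]])

```text
clock: 8.73
tool_pos: [0.489, -0.0735, 0.0611]
tool_rot: [-0.031, 1.571, 0.032]
wrist_force: [3.7, 0.2, -1.2]
gripper_width: 0.0206
```

```bash
python3 - <<'E'
from h import *
o=r.get_obs();print(o['tool_pos'],o['wrist_force'],o['clock'])
d=snap('scene');np.savez('scene8.npz',**d)
cv2.imwrite('pics/s8.png',cv2.resize(d['color'][170:300,230:400,::-1],None,fx=4.6,fy=4.6,interpolation=cv2.INTER_CUBIC))
P=cloud(d)
m=(P[...,2]>.137)&(P[...,2]<.15)&(abs(P[...,0]-.68)<.06)&(abs(P[...,1]+.06)<.06);print('knob',P[m].mean(0),m.sum())
E
```

```text
[ 0.4890366  -0.07349344  0.06110781] [ 3.66021096  0.21492945 -1.17614883] 8.7333
knob [ 0.68400278 -0.05824188  0.14322268] 72
```

View pics/s8.png

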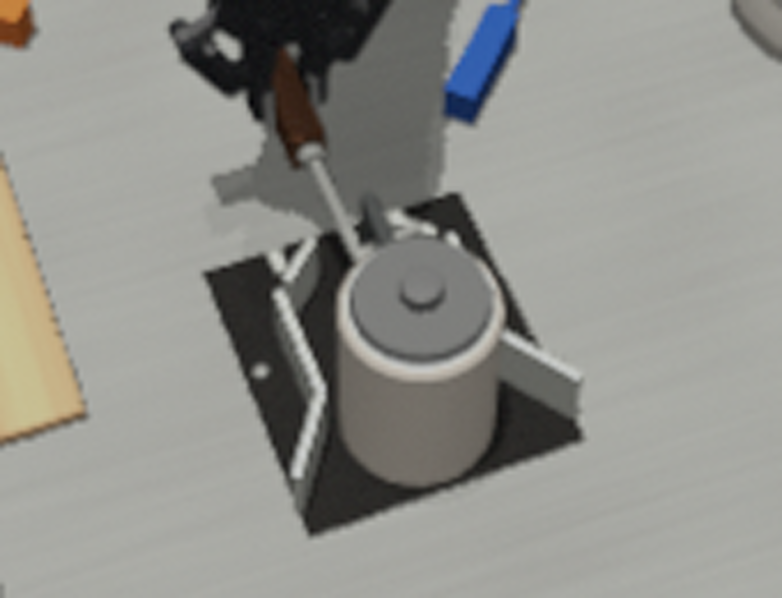

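Emit:
drive_tool(rows=[[2,0,0,0,0,0,255],[5,0,0,0,0,0,255],[8,0,-1,0,0,0,255],[11,0,-3,0,0,0,255],[12,0,-6,0,0,0,255],[12,0,-10,0,0,0,255],[12,0,-14,0,0,0,255],[12,0,-18,0,0,0,255],[12,0,-22,0,0,0,255],[12,0,-25,0,0,0,255]])

```text
clock: 9.62
tool_pos: [0.4642, -0.0746, 0.0493]
tool_rot: [-0.032, 1.57, 0.031]
wrist_force: [3.5, 0.0, -0.5]
gripper_width: 0.0206
```

Emit:
drive_tool(rows=[[0,0,-3,0,0,0,255],[0,0,-6,0,0,0,255],[0,0,-9,0,0,0,255],[0,0,-12,0,0,0,255],[0,0,-15,0,0,0,255],[0,0,-17,0,0,0,255],[0,0,-19,0,0,0,255],[0,0,-20,0,0,0,255]])

```text
clock: 10.28
tool_pos: [0.4443, -0.0753, 0.0491]
tool_rot: [-0.031, 1.571, 0.032]
wrist_force: [4.0, 0.3, -1.1]
gripper_width: 0.0206
```

```bash
python3 - <<'E'
from h import *
o=r.get_obs();print(o['tool_pos'],o['wrist_force'],o['ft_torque'],o['clock'])
d=snap('scene');np.savez('scene9.npz',**d)
cv2.imwrite('pics/s9.png',cv2.resize(d['color'][170:300,230:400,::-1],None,fx=4.6,fy=4.6,interpolation=cv2.INTER_CUBIC))
P=cloud(d)
m=(P[...,2]>.137)&(P[...,2]<.15)&(abs(P[...,0]-.64)<.06)&(abs(P[...,1]+.06)<.06);print('knob',P[m].mean(0),m.sum())
E
```

```text
[ 0.44432408 -0.07532958  0.04910464] [ 3.96822472  0.28568798 -1.07940783] [ 0.00466761 -0.83077039 -0.06188098] 10.2833
knob [ 0.63853316 -0.05766952  0.14323661] 74
```

View pics/s9.png

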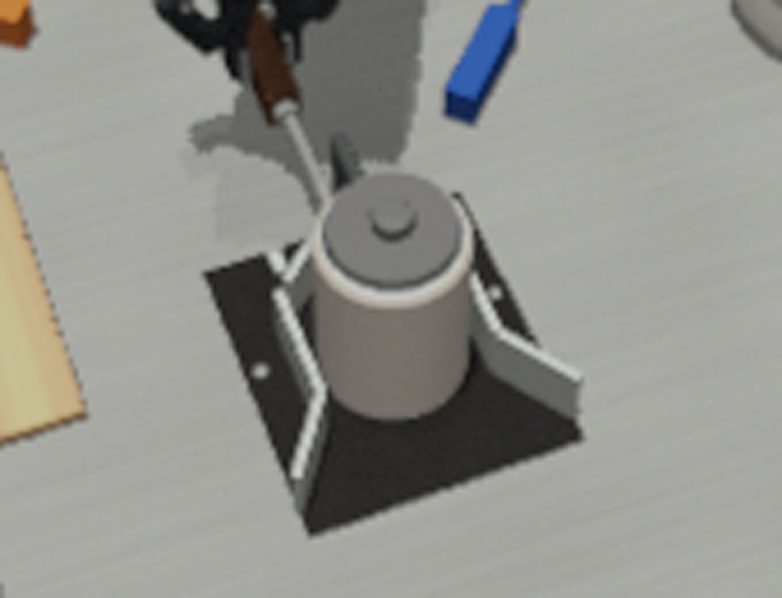

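Emit:
drive_tool(rows=[[0,0,-1,0,0,0,255],[0,0,-2,0,0,0,255],[0,0,-3,0,0,0,255],[0,0,-4,0,0,0,255],[0,0,-5,0,0,0,255],[0,0,-6,0,0,0,255],[0,0,-7,0,0,0,255]])

```text
clock: 10.92
tool_pos: [0.4375, -0.0756, 0.0491]
tool_rot: [-0.032, 1.571, 0.032]
wrist_force: [4.0, 0.1, -0.2]
gripper_width: 0.0203
```

Emit:
drive_tool(rows=[[0,0,-0.5,0,0,0,255],[0,0,-1,0,0,0,255],[0,0,-1.5,0,0,0,255],[0,0,-2,0,0,0,255]])

```text
clock: 11.25
tool_pos: [0.4355, -0.0757, 0.0491]
tool_rot: [-0.032, 1.571, 0.032]
wrist_force: [3.6, 0.2, -0.7]
gripper_width: 0.0205
```

Emit:
drive_tool(rows=[[0,0,-0.5,0,0,0,255],[0,0,-1,0,0,0,255],[0,0,-1.5,0,0,0,255],[0,0,-2,0,0,0,255]])

```text
clock: 11.58
tool_pos: [0.4335, -0.0758, 0.0491]
tool_rot: [-0.031, 1.57, 0.032]
wrist_force: [3.5, 0.4, -0.2]
gripper_width: 0.0202
```

Emit:
drive_tool(rows=[[0,0,-0.5,0,0,0,255],[0,0,-1,0,0,0,255],[0,0,-1.5,0,0,0,255],[0,0,-2,0,0,0,255]])

```text
clock: 11.92
tool_pos: [0.4315, -0.0758, 0.0491]
tool_rot: [-0.031, 1.571, 0.032]
wrist_force: [2.8, 0.7, 0.3]
gripper_width: 0.0206
```

Emit:
drive_tool(rows=[[0,0,-0.5,0,0,0,255],[0,0,-1,0,0,0,255],[0,0,-1.5,0,0,0,255]])

```text
clock: 12.17
tool_pos: [0.43, -0.0759, 0.0491]
tool_rot: [-0.032, 1.57, 0.032]
wrist_force: [3.9, -0.1, -0.9]
gripper_width: 0.0205
```

Emit:
drive_tool(rows=[[0,0,-0.5,0,0,0,255],[0,0,-1,0,0,0,255],[0,0,-1.5,0,0,0,255]])

```text
clock: 12.42
tool_pos: [0.4285, -0.076, 0.0491]
tool_rot: [-0.032, 1.571, 0.032]
wrist_force: [4.2, 1.1, -0.6]
gripper_width: 0.0208
```

Emit:
drive_tool(rows=[[0,0,-0.5,0,0,0,255],[0,0,-1,0,0,0,255]])

```text
clock: 12.58
tool_pos: [0.4275, -0.076, 0.0491]
tool_rot: [-0.032, 1.571, 0.032]
wrist_force: [3.5, -0.5, -0.5]
gripper_width: 0.0205
```

Emit:
drive_tool(rows=[[0,0,-0.5,0,0,0,255],[0,0,-1,0,0,0,255]])

```text
clock: 12.75
tool_pos: [0.4265, -0.0761, 0.0491]
tool_rot: [-0.032, 1.57, 0.032]
wrist_force: [4.3, 0.2, -1.3]
gripper_width: 0.0203
```

Emit:
drive_tool(rows=[[0,0,-0.5,0,0,0,255],[0,0,-1,0,0,0,255]])

```text
clock: 12.92
tool_pos: [0.4255, -0.0761, 0.0491]
tool_rot: [-0.031, 1.571, 0.032]
wrist_force: [3.6, 0.7, -0.3]
gripper_width: 0.0208
```

Emit:
drive_tool(rows=[[0,0,-0.5,0,0,0,255],[0,0,-1,0,0,0,255]])

```text
clock: 13.08
tool_pos: [0.4245, -0.0761, 0.0491]
tool_rot: [-0.031, 1.571, 0.032]
wrist_force: [3.5, 0.6, -0.3]
gripper_width: 0.0203
```

Emit:
drive_tool(rows=[[0,0,-0.4,0,0,0,255],[0,0,-0.8,0,0,0,255]])

```text
clock: 13.25
tool_pos: [0.4238, -0.0762, 0.0491]
tool_rot: [-0.032, 1.57, 0.032]
wrist_force: [4.7, -0.6, -0.4]
gripper_width: 0.0203
```

Emit:
drive_tool(rows=[[0,0,-0.4,0,0,0,255],[0,0,-0.8,0,0,0,255]])

```text
clock: 13.42
tool_pos: [0.4231, -0.0762, 0.0492]
tool_rot: [-0.032, 1.57, 0.032]
wrist_force: [5.5, 0.9, -0.5]
gripper_width: 0.02
```

Emit:
drive_tool(rows=[[0,0,-0.3,0,0,0,255]])

```text
clock: 13.5
tool_pos: [0.4228, -0.0762, 0.0492]
tool_rot: [-0.032, 1.57, 0.032]
wrist_force: [4.9, -0.2, -0.8]
gripper_width: 0.0207
```

Emit:
drive_tool(rows=[[0,0,-0.4,0,0,0,255]])

```text
clock: 13.58
tool_pos: [0.4224, -0.0762, 0.0492]
tool_rot: [-0.031, 1.57, 0.032]
wrist_force: [4.5, 0.5, -0.7]
gripper_width: 0.0205
```

Emit:
drive_tool(rows=[[0,0,-0.4,0,0,0,255]])

```text
clock: 13.67
tool_pos: [0.422, -0.0762, 0.0492]
tool_rot: [-0.032, 1.57, 0.032]
wrist_force: [5.7, 0.7, -2.1]
gripper_width: 0.0205
```

Emit:
drive_tool(rows=[[0,0,-0.4,0,0,0,255]])

```text
clock: 13.75
tool_pos: [0.4218, -0.0762, 0.0492]
tool_rot: [-0.032, 1.57, 0.032]
wrist_force: [7.7, 0.6, -1.7]
gripper_width: 0.0206
```

Emit:
drive_tool(rows=[[0,0,-0.4,0,0,0,255]])

```text
clock: 13.83
tool_pos: [0.4218, -0.0763, 0.0493]
tool_rot: [-0.032, 1.569, 0.032]
wrist_force: [10.4, 0.9, -3.2]
gripper_width: 0.0201
```

Emit:
drive_tool(rows=[[0,0,-0.1,0,0,0,255]])

```text
clock: 13.92
tool_pos: [0.4218, -0.0763, 0.0494]
tool_rot: [-0.032, 1.569, 0.032]
wrist_force: [9.0, 0.4, -1.7]
gripper_width: 0.0208
```

Emit:
drive_tool(rows=[[0,0,-0.2,0,0,0,255],[0,0,-0.2,0,0,0,255]])

```text
clock: 14.08
tool_pos: [0.4218, -0.0764, 0.0495]
tool_rot: [-0.032, 1.568, 0.032]
wrist_force: [9.6, 1.4, -1.8]
gripper_width: 0.0209
```

Emit:
drive_tool(rows=[[0,0,-0.3,0,0,0,255],[0,0,-0.3,0,0,0,255]])

```text
clock: 14.25
tool_pos: [0.4217, -0.0764, 0.0495]
tool_rot: [-0.032, 1.568, 0.032]
wrist_force: [11.6, 1.8, -3.3]
gripper_width: 0.0204
```

Emit:
drive_tool(rows=[[0,0,0,0,0,0,255],[0,0,0,0,0,0,255],[0,0,0,0,0,0,255],[0,0,0,0,0,0,255]])

```text
clock: 14.58
tool_pos: [0.4217, -0.0764, 0.0495]
tool_rot: [-0.032, 1.568, 0.032]
wrist_force: [10.9, 1.2, -2.2]
gripper_width: 0.0208
```

Emit:
drive_tool(rows=[[0,0,-0.1,0,0,0,255],[0,0,-0.1,0,0,0,255],[0,0,-0.1,0,0,0,255],[0,0,-0.1,0,0,0,255],[0,0,-0.1,0,0,0,255],[0,0,-0.1,0,0,0,255]])

```text
clock: 15.08
tool_pos: [0.4217, -0.0764, 0.0495]
tool_rot: [-0.032, 1.567, 0.032]
wrist_force: [12.0, 0.8, -3.3]
gripper_width: 0.0204
```

```bash
python3 - <<'E'
from h import *
o=r.get_obs();print(o['tool_pos'],o['wrist_force'],o['ft_torque'],o['clock'])
d=snap('scene');np.savez('scene10.npz',**d)
cv2.imwrite('pics/s10.png',cv2.resize(d['color'][150:280,220:390,::-1],None,fx=4.6,fy=4.6,interpolation=cv2.INTER_CUBIC))
P=cloud(d)
m=(P[...,2]>.137)&(P[...,2]<.15)&(abs(P[...,0]-.62)<.06)&(abs(P[...,1]+.06)<.06);print('knob',P[m].mean(0),m.sum())
d=snap('top','pics/t10.png');P=cloud(d);np.savez('top10.npz',**d)
m=(P[...,2]>.137)&(P[...,2]<.15)&(abs(P[...,0]-.62)<.06)&(abs(P[...,1]+.06)<.06);print('knob top',P[m].mean(0) if m.any() else 0,m.sum())
E
```

```text
[ 0.42169582 -0.0763973   0.04951574] [12.02539198  0.75867054 -3.28762897] [ 0.23626793 -2.17553468 -0.00240152] 15.0833
knob [ 0.61676899 -0.06143117  0.14341891] 68
knob top [ 0.61406134 -0.06129987  0.14255934] 79
```

View pics/s10.png

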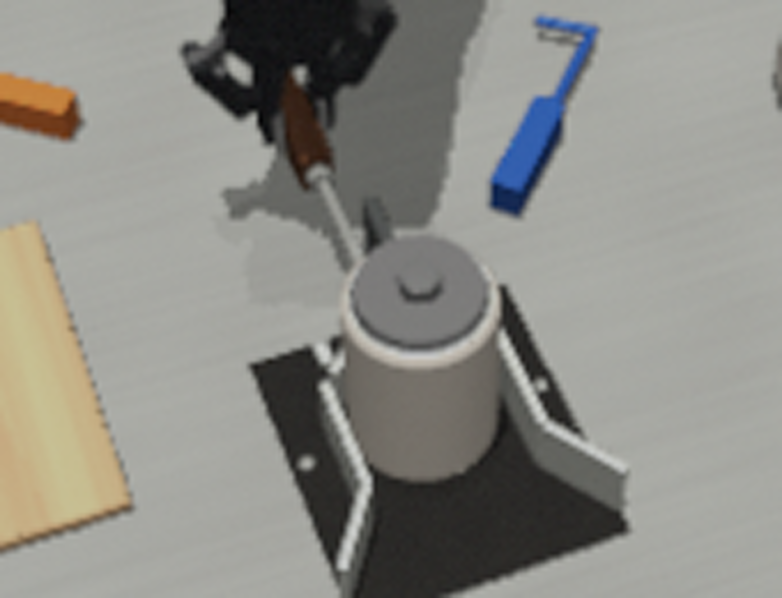

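View pics/t10.png

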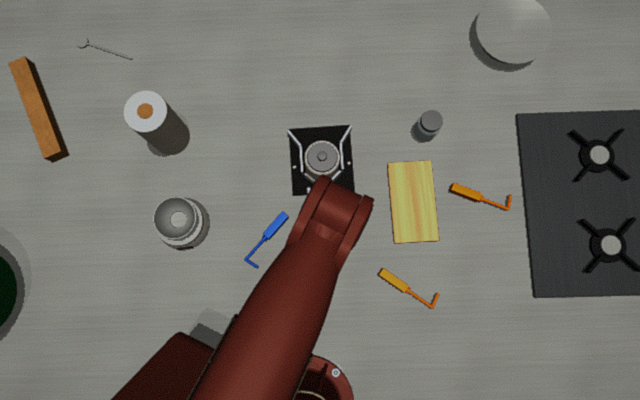

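```bash
python3 - <<'E'
from h import *
d=dict(np.load('top10.npz'));P=cloud(d)
rails=(P[...,2]>.035)&(P[...,2]<.055)&(P[...,0]>.615)&(P[...,0]<.66)&(P[...,1]>-.15)&(P[...,1]<.03)
Q=P[rails];
for s in(Q[:,1]<-.06,Q[:,1]>-.06):print(s.sum(),Q[s].mean(0),Q[s][:,1].min(),Q[s][:,1].max())
g=d['color'].astype(int).sum(2)
for v in(135,140,145,150,155,160):
    row=g[v,285:360];print(v,[i+285 for i in range(75) if row[i]>430])
cv2.imwrite('pics/t10c.png',cv2.resize(d['color'][115:205,280:365,::-1],None,fx=6.5,fy=6.5,interpolation=cv2.INTER_CUBIC))
E
```

```text
39 [ 0.63870286 -0.11400132  0.04414506] -0.11687461771547757 -0.1111206908573434
36 [ 0.63642433 -0.0064025   0.04496561] -0.009512927639259955 -0.0039760841585967585
135 [291, 292, 344, 345]
140 [295, 296, 341, 342]
145 [299, 300, 311, 332, 340, 341]
150 [300, 301, 307, 336, 340, 341]
155 [300, 301, 338, 341, 342]
160 [301, 306, 338, 341, 342]
```

View pics/t10c.png

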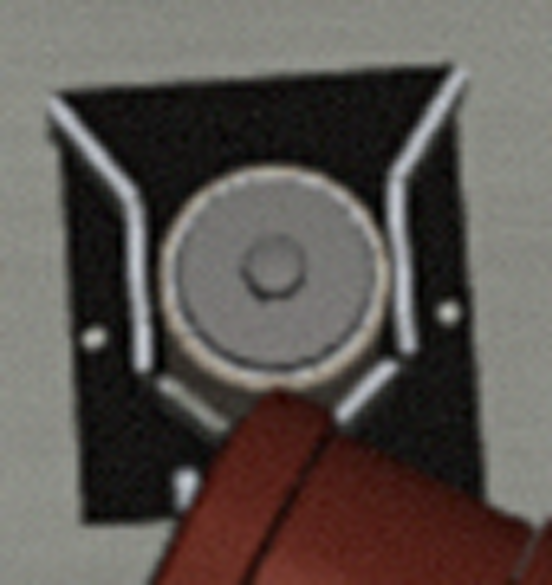

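The pitcher's axis is at y = -0.0613 and the rail midline there is at about -0.0611, so it is centred against the V with a steady pull of about 12 N. I hold a little longer, then unload slowly and unhook.

Emit:
drive_tool(rows=[[0,0,0,0,0,0,255],[0,0,0,0,0,0,255],[0,0,0,0,0,0,255],[0,0,0,0,0,0,255],[0,0,0.5,0,0,0,255],[0,0,1,0,0,0,255],[0,0,2,0,0,0,255],[0,0,3,0,0,0,255],[0,0,4,0,0,0,255]])

```text
clock: 15.93
tool_pos: [0.4236, -0.076, 0.0487]
tool_rot: [-0.031, 1.572, 0.032]
wrist_force: [0.0, 0.2, -1.6]
gripper_width: 0.0204
```

Emit:
drive_tool(rows=[[0,0,2,0,0,0,255],[-2,0,4,0,0,0,255],[-4,-1,6,0,0,0,255],[-6,-2,8,0,0,0,255],[-8,-2,10,0,0,0,255],[-8,-2,10,0,0,0,255]])

```text
clock: 16.43
tool_pos: [0.435, -0.078, 0.0576]
tool_rot: [-0.032, 1.57, 0.031]
wrist_force: [-0.4, -0.0, -1.8]
gripper_width: 0.0203
```

```bash
python3 - <<'E'
from h import *
o=r.get_obs();print(o['tool_pos'],o['wrist_force'],o['ft_torque'],o['clock'])
d=snap('scene')
cv2.imwrite('pics/s11.png',cv2.resize(d['color'][150:280,220:390,::-1],None,fx=4.6,fy=4.6,interpolation=cv2.INTER_CUBIC))
P=cloud(d)
m=(P[...,2]>.137)&(P[...,2]<.15)&(abs(P[...,0]-.62)<.06)&(abs(P[...,1]+.06)<.06);print('knob',P[m].mean(0),m.sum())
E
```

```text
[ 0.43498573 -0.07796532  0.05763499] [-0.41423047 -0.02587752 -1.77906386] [-0.11832531  0.03428155 -0.0011017 ] 16.4333
knob [ 0.61847614 -0.0605884   0.14338313] 65
```

View pics/s11.png

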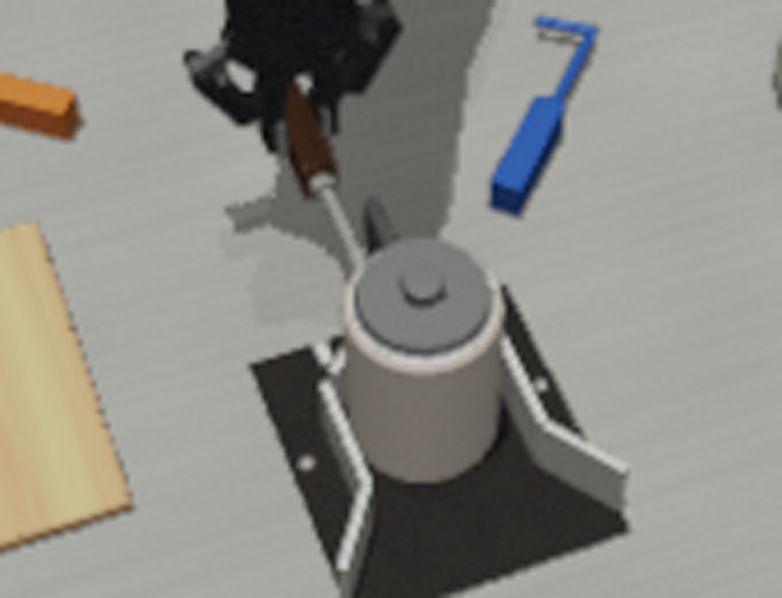

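Emit:
drive_tool(rows=[[0,-5,0,0,0,0,255],[0,-15,0,0,0,0,255],[0,-30,0,0,0,0,255],[0,-45,0,0,0,0,255],[0,-56,0,0,0,0,255],[0,-60,0,0,0,0,255],[-15,-62,-5,0,0,0,255],[-45,-64,-5,0,0,0,255],[-70,-66,-5,0,0,0,255],[-70,-66,-5,0,0,0,255]])

```text
clock: 17.32
tool_pos: [0.434, -0.1456, 0.1321]
tool_rot: [-0.034, 1.565, 0.028]
wrist_force: [0.6, -1.2, -1.3]
gripper_width: 0.0203
```

```bash
python3 - <<'E'
from h import *
o=r.get_obs();print(o['tool_pos'],o['wrist_force'],o['clock'])
d=snap('scene')
cv2.imwrite('pics/s12.png',cv2.resize(d['color'][150:280,200:390,::-1],None,fx=4.2,fy=4.2,interpolation=cv2.INTER_CUBIC))
P=cloud(d)
m=(P[...,2]>.137)&(P[...,2]<.15)&(abs(P[...,0]-.62)<.06)&(abs(P[...,1]+.06)<.06);print('knob',P[m].mean(0),m.sum())
to([.4830,-.3110,.125],92);to([.4830,-.3110,.0195],92)
E
```

```text
[ 0.43402385 -0.14564342  0.13206025] [ 0.64635637 -1.17259937 -1.32037299] 17.3167
knob [ 0.61882049 -0.06008164  0.14282472] 65
shift [   5.3 -167.7   42.9] rot [0.0049 0.0037 0.0026] q6 -0.65
shift [ 110.8 -167.5   42.5] rot [0.0049 0.0037 0.0026] q6 -0.65
```

View pics/s12.png

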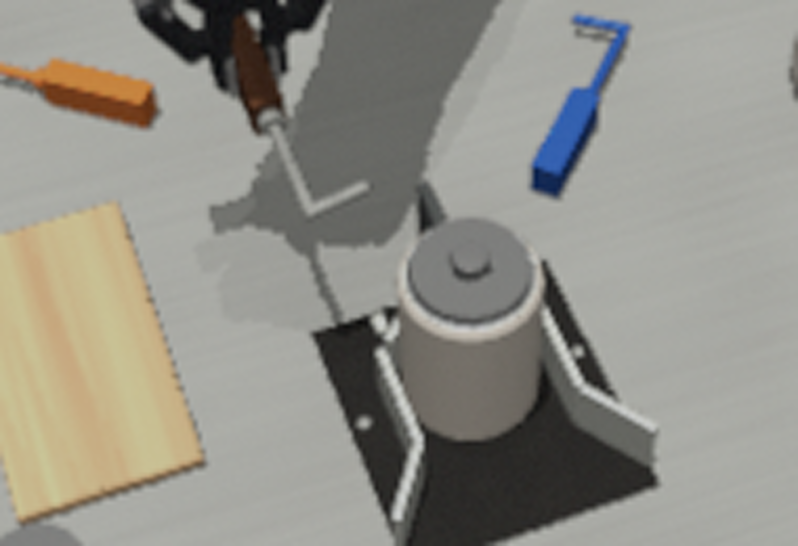

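The tool is clear and the pitcher stands seated. Next I carry the tool over the board.

Emit:
drive_tool(rows=[[5,-38,10,0.002,0,0,255],[5,-76,20,0.004,0,0,255],[5,-112,29,0.004,0,0,255],[5,-142,36,0.004,0.003,0,255],[5,-161,41,0.004,0.003,0,255],[15,-168,42,0.004,0.003,0,255],[40,-168,42,0.004,0.003,0,255],[60,-168,42,0.004,0.003,0,255],[60,-168,42,0.004,0.003,0,255],[60,-168,42,0.004,0.003,0,255]])

```text
clock: 18.2
tool_pos: [0.4795, -0.3081, 0.0651]
tool_rot: [-0.026, 1.576, 0.031]
wrist_force: [-0.3, 0.4, -0.5]
gripper_width: 0.0205
```

```bash
python3 - <<'E'
from h import *
o=r.get_obs();print(o['tool_pos'],o['wrist_force'],o['clock'])
c=snap('wrist','pics/w13.png');P=cloud(c)
for v in(215,240,270,300,330):print(P[v,315].round(4))
hsv=cv2.cvtColor(c['color'],cv2.COLOR_RGB2HSV)
d=snap('scene')
cv2.imwrite('pics/s13.png',cv2.resize(d['color'][190:290,150:290,::-1],None,fx=5,fy=5,interpolation=cv2.INTER_CUBIC))
to([.4815,-.3110,.0195],92)
E
```

```text
[ 0.47953313 -0.30812192  0.06508732] [-0.2580247   0.40975815 -0.48662764] 18.2
[ 0.4467 -0.3093  0.089 ]
[ 0.4578 -0.3089  0.0891]
[ 0.4726 -0.3084  0.0883]
[ 0.4877 -0.3079  0.0885]
[ 0.5044 -0.3073  0.0881]
shift [48.4 -1.3  0.5] rot [ 0.0018 -0.0025  0.0004] q6 -0.84
```

View pics/w13.png

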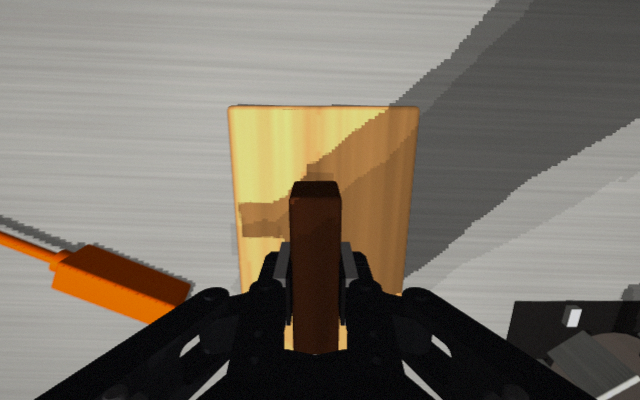

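View pics/s13.png

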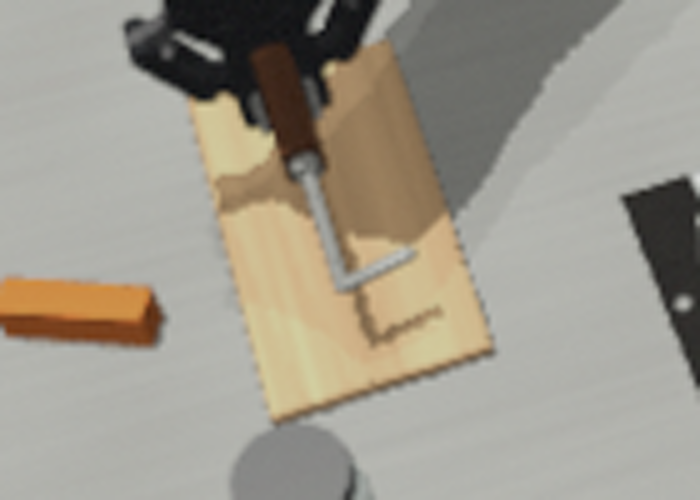

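Emit:
drive_tool(rows=[[20,0,0,0,0,0,255],[35,-1,0,0,0,0,255],[41,-1,0,0,0,0,255],[44,-1,0,0,0,0,255],[45,-1,0,0,0,0,255],[45,-1,0,0,0,0,255]])

```text
clock: 18.8
tool_pos: [0.4812, -0.3114, 0.0231]
tool_rot: [-0.029, 1.573, 0.028]
wrist_force: [-0.5, -0.1, -0.9]
gripper_width: 0.0209
```

```bash
python3 - <<'E'
from h import *
o=r.get_obs();print(o['tool_pos'],o['wrist_force'],o['clock'])
E
```

```text
[ 0.48119528 -0.31141729  0.02314442] [-0.50066756 -0.13085029 -0.91859036] 18.8
```

Emit:
drive_tool(rows=[[1,0,0,0,0,0,255],[2,0,0,0,0,0,255],[3,0,0,0,0,0,255],[4,0,0,0,0,0,255],[4,0,0,0,0,0,255]])

```text
clock: 19.22
tool_pos: [0.4809, -0.3112, 0.0184]
tool_rot: [-0.029, 1.573, 0.028]
wrist_force: [0.0, -0.5, -0.4]
gripper_width: 0.0206
```

Emit:
drive_tool(rows=[[0.5,0,0,0,0,0,255],[1,0,0,0,0,0,255],[1,0,0,0,0,0,255]])

```text
clock: 19.47
tool_pos: [0.4808, -0.3112, 0.0182]
tool_rot: [-0.029, 1.573, 0.028]
wrist_force: [-4.0, 1.8, 8.1]
gripper_width: 0.0204
```

It touches the board with 8 N. I release and back off upward.

Emit:
drive_tool(rows=[[-0.4,0,0,0,0,0,255],[-0.4,0,0,0,0,0,180],[-0.4,0,0,0,0,0,100],[-0.4,0,0,0,0,0,0],[-0.4,0,0,0,0,0,0],[-0.4,0,0,0,0,0,0],[-0.4,0,0,0,0,0,0],[-0.4,0,0,0,0,0,0]])

```text
clock: 20.13
tool_pos: [0.4807, -0.3111, 0.0174]
tool_rot: [-0.028, 1.574, 0.029]
wrist_force: [0.1, 0.1, -0.3]
gripper_width: 0.0853
```

Emit:
drive_tool(rows=[[-10,0,0,0,0,0,0],[-35,0,0,0,0,0,0],[-75,0,0,0,0,0,0],[-110,0,0,0,0,0,0],[-110,0,-40,0,0,0,0],[-110,0,-40,0,0,0,0],[-110,0,-40,0,0,0,0]])

```text
clock: 20.72
tool_pos: [0.4405, -0.3129, 0.1291]
tool_rot: [-0.028, 1.573, 0.026]
wrist_force: [0.6, -0.1, -0.6]
gripper_width: 0.0855
```

```bash
python3 - <<'E'
from h import *
o=r.get_obs();print(o['tool_pos'],o['wrist_force'],o['clock'],o['gripper_width'])
c=snap('wrist','pics/w14.png');P=cloud(c)
hsv=cv2.cvtColor(c['color'],cv2.COLOR_RGB2HSV)
m=((hsv[...,0]<14)&(hsv[...,1]>100)&(P[...,2]>.036)&(P[...,2]<.05)&(abs(P[...,0]-.48)<.08)&(abs(P[...,1]+.31)<.05))
v,u=np.nonzero(m);pts=np.array([plane(c,a,b,.042)[:2] for a,b in zip(u,v)],np.float32);print(cv2.minAreaRect(pts),np.percentile(P[m][:,2],[5,50,95]))
Q=P[m];A=np.c_[Q[:,:2],np.ones(len(Q))];print('tilt',np.linalg.lstsq(A,Q[:,2],rcond=None)[0])
print('board z',np.median(P[(hsv[...,0]>=14)&(hsv[...,0]<32)&(hsv[...,1]>60)&(abs(P[...,0]-.5)<.12)&(abs(P[...,1]+.3)<.07)][:,2]))
d=snap('scene')
cv2.imwrite('pics/s14.png',cv2.resize(d['color'][150:300,150:390,::-1],None,fx=3.3,fy=3.3,interpolation=cv2.INTER_CUBIC))
P=cloud(d);m=(P[...,2]>.137)&(P[...,2]<.15)&(abs(P[...,0]-.62)<.06)&(abs(P[...,1]+.06)<.06);print('knob',P[m].mean(0))
E
```

```text
[ 0.44046802 -0.31287096  0.12909072] [ 0.57263456 -0.11913312 -0.63944606] 20.7167 0.08552956379112599
((0.47823986411094666, -0.3109400272369385), (0.0809851810336113, 0.02162250317633152), 2.352480411529541) [0.04079623 0.04194877 0.04296489]
tilt [0.00437452 0.00243073 0.04055982]
board z 0.012072999964302528
knob [ 0.6189997  -0.06018618  0.14298795]
```

View pics/w14.png

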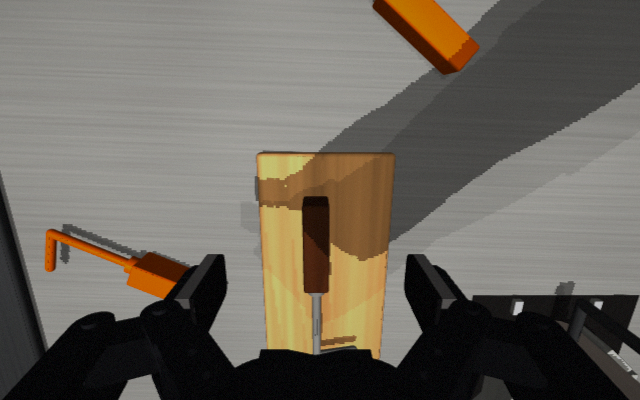

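View pics/s14.png

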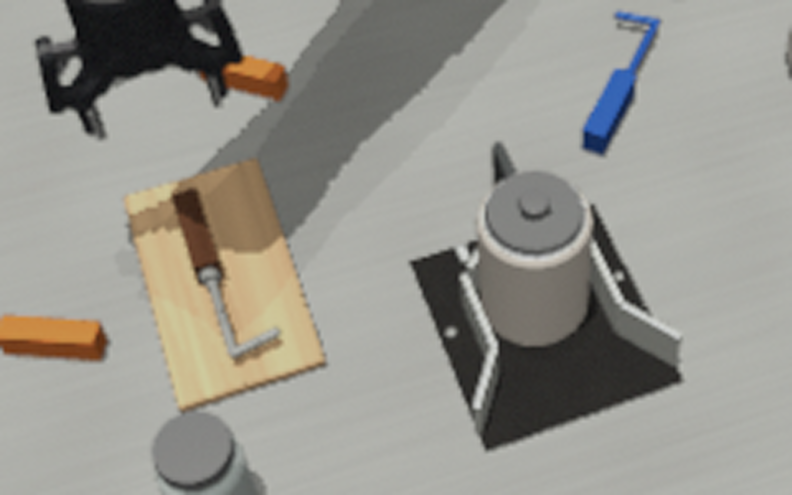

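The tool lies flat on the board (handle top 0.042, tilt under 0.005 rad), about 2 mm from its place. The pitcher stands centred in the bay and the gripper is clear, so I hand in the job.

```bash
python3 -c "
from workcell import r
print(r.close_job())"
```

```text
the job is handed in; nothing more can be done
None
```

I hooked the pitcher's bar, drew it into the bay and seated it against the V. I then unhooked it, laid the tool back on its board and handed the job in at about 21 s of the 64 s; no verdict was reported.

- **Pull:** it slid at about 3.5 to 4 N. The V was felt at about 5 mm short of the bay's mid setting. I then held a pull of 11 to 12 N for about 1.1 s. Taking off the sliding friction, the V took roughly 8 N.
- **Pitcher:** under the pull its axis was within about 1 mm of the bay's middle line. When the pull came off, the knob moved about 1.7 mm forward, so the pitcher had leaned about 0.012 rad. It has stayed upright and still since then.
- **Tool:** its handle is about 2 mm from its place, with the top at 0.042 m on the 0.012 m board. Its tilt is under 0.005 rad, and the gripper is open and clear.
- **Bystanders:** I never went near the scale, bowl, roll, jar or look-alikes. The last full top view, during the pull, showed them in place.
- **Disagreement:** the scene and top cameras gave the pitcher's x position about 3 mm apart, close to the stated calibration error. Both are well inside the 12 mm limit.

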